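# Back off the ratchet clamp and tray the glued panel

### The job

The glue in the small cradled panel has set, so take it out of the ratchet clamp: lift the sprung pawl by its finger tab and keep it up until the jaw has run all the way back, then lift the panel out. The clamp shuts in its long sides and the wooden tray will shut in its ends, so lay the panel on the open bench, let go, and take it again another way. Then set it down gently in the tray, flat on the tray's floor with its open back still up, and leave the brush cup and the small tin beside the work where they stand.

Things in the scene. Friction and masses are not known exactly. Their poses are not given: they have to be found in the camera images.
- clamp: Ratchet glue clamp bolted to the bench: grey base plate 110 (x) x 275 (y) x 10 mm. Origin: centre of the plate's underside, on the bench. Its y is the clamping direction. Fixed jaw at +y: dark plate, cork face at y = +105, top z = 66 mm. Gear housing at the -y end, y -138 to -50, x -10 to +34, top z = 80 mm. Nothing stands higher than the pawl's tab.
- wheel (a joint): Angle of the steel ratchet wheel (68 mm across, 12 saw teeth) on the housing's -x face, axis along the clamp's x through y = -84, z = 42 mm. 0 clamped, 1.0 rad when the jaw is fully back; geared to the jaw (16 mm per rad) and held by the pawl.
- jaw (a joint): Travel of the sliding jaw in m: about 0 clamped, 0.016 fully back at its stop (toward the clamp's -y). A return spring of about 10 N drives it back by itself while the pawl is off the wheel, in 1 to 2 s; it cannot be pushed back with the pawl down. If the pawl drops too early it catches at the next tooth, about halfway.
- jaw_lip (a point): Middle of the front edge of the steel lip on the sliding jaw, on its top (z = 67 mm, underside 62 mm). Clamped, the lip reaches 8 mm over the panel's -y long wall and a sprung cork pad presses that wall; fully back, the lip clears the wall by 8 mm: the panel can rise straight up, but no finger fits beside its long walls.
- pawl (a joint): Angle of the sprung pawl on top of the wheel, rad: 0 seated, grows as it is lifted, at most 0.5. From 0.18 its nose clears the teeth; 0.25 to 0.35 is a good lift. It turns about a pin along the clamp's x at x = -20, y = -126, z = 76 mm in the clamp's frame. Its spring pulls it down with about 2 to 5 N at the tab; let go, it falls back.
- pawl_tab (a point): Grip point in the pawl's upright ribbed tab: dark steel, 12 mm thick (clamp x), 36 long (clamp y), 30 high; its top is 8 mm above the point. Seated it is at x = -20, y = -34, z = 102 mm in the clamp's frame. Pinch it across the 12 mm from above; fingertips may go 25 mm below the point. At 0.3 rad the point is 26 mm higher and 11 mm nearer the pin's y.
- panel: Cradled panel 120 (x) x 100 (y) x 36 mm, 0.2 kg: 4 mm plywood face, lying face down, with pale wooden walls 10 mm thick round it, open at the top. Origin: centre of the underside. End walls centred at x = +-55, long walls at y = +-45, tops at z = 36 mm. Pinch one wall from above, one finger inside (hollow 100 x 80 mm, gussets only in the corners), one outside.
- panel_end (a point): Middle of the top of the panel's end wall at its x = -55 mm. In the clamp the panel's axes are along the clamp's, its centre at clamp x = 0, y = +55 mm, its underside 24 mm above the bench on bearers that reach only to x = +-35 mm: both end walls overhang and are free down to the base plate (z = 10 mm).
- tray: Low wooden carrying tray, fixed, 132 (x) x 148 (y) mm. Origin: centre of its underside. Floor top z = 8 mm. Tall ends with hand slots at y = +-64 to +-74, 54 mm high, rounded tops; low lips at x = +-58 to +-66, 18 mm high. The panel fits only with its length along the tray's y, either way round, with 4 mm to spare at each end (no room for a finger) and 8 mm at each side.
- brush_cup: White plastic cup with brushes standing in it, about 105 mm wide and 182 mm high over the brushes, behind the middle of the work. Leave it alone. Origin: under its base, about the middle.
- tin_plum: Small open tin of set wax, 58 mm across, 50 mm high, behind the middle of the work. Leave it alone. Origin: centre of the underside.

How it is judged (in metres and radians):
On the way, in this order (a step that is already met when the one before it is completed fails the run):
1. the pawl is lifted until the jaw has run fully back (value of joint jaw above 0.0135 m), for 0.2 s.
2. the panel lies on the open bench and has been let go (height (world z) of panel below 0.006 m and angle between panel's own z axis and vertical below 0.06 rad and contact force between the fingers and panel below 0.05 N and linear speed of panel below 0.02 m/s), for 0.2 s.
At the end, for the whole second after the job is handed in: The panel lies in the tray, its origin within 4 mm of the height of the tray's floor, within 20 mm (level) of the tray's centre and tilted less than 0.06 rad, at rest, open back up, its length along the tray's y within 0.15 rad; the jaw is still back (joint above 13.5 mm) (z of panel in the frame of tray between 0.004 and 0.012 m and angle between panel's own z axis and vertical below 0.06 rad and horizontal distance between panel and tray below 0.02 m and linear speed of panel below 0.02 m/s and value of joint jaw above 0.0135 m and angle between the x axis of panel and the y axis of tray, either way round below 0.15 rad); the robot touches nothing.
It fails at once if the panel drops or slams into the tray (faster than 0.3 m/s within 45 mm above its floor) (horizontal distance between panel and tray below 0.04 m and z of panel in the frame of tray below 0.053 m and linear speed of panel above 0.3 m/s).
It fails at once if the brush cup is moved by more than 30 mm (distance of brush_cup from where it was at the start of the episode above 0.03 m).
It fails at once if the small tin is moved by more than 30 mm (distance of tin_plum from where it was at the start of the episode above 0.03 m).
It also fails if it takes over 67 s, if anything falls off the work surface, if the arm or the gripper's body presses on something with over 40 N, if the wrist force passes 120 N, or if a joint passes its speed limit or range.

### The arm

A 6-joint arm with a two-finger parallel gripper is mounted at the origin on a cart in front of the work surface, level with it; the furniture and walls round the work are solid. World frame = base frame: x ahead of the robot, y to its left, z up, the work surface at z = 0. Lengths are in mm, angles in rad, forces in N, time in s.
With the tool pointing down it reaches from about 350 to 725 mm from the base axis. Payload 4.3 kg.
Tool frame: the origin (TCP) lies at the very end of the fingers, on their centre line; the grasp point (between the pads) lies 19 mm behind it; z points along the fingers, y is the direction in which the jaws open and shut (so a half turn about z gives the same grasp; the last joint's range is limited). The gripper opens to 85 mm and grips with 20 to 120 N. Pads are 22 mm wide; open, the fingers measure 114 mm over their backs; the gripper's body (76 mm by 85 mm) begins 54 mm behind the grasp point. The pads swing forward as they close: fully open they stand 13 mm farther back than shut.
Start: joints at [1.21, 0.377, 0.081, 1.274, 0, 1.46], TCP at [142.708, 557.047, 231.329] pointing down, gripper open.
Joint ranges: [-2.72, 2.72], [-0.84, 1.66], [-1.02, 1.22], [-1.77, 2.12], [-1.37, 1.28], [-3.14, 3.14]. Speed limits (rad/s): [2.57, 2.57, 3.14, 3.14, 3.14, 3.14].

### API

Orientations are given as a unit quaternion [x, y, z, w].
In Python, from workcell import get_state, viewer, workorder gives the robot as it stands.
- The arm moves only by the shell command python3 -m pendant 'ROWS'. ROWS is JSON, a list of rows, each a list of 7 numbers: the shift along the tool's x, y, z in m, then the turn, a rotation vector about the tool's x, y, z in degrees, then the finger opening in m, from 0 to 0.0854. A call has 1 to 8 rows; each row is the pose to reach, as a shift and turn from the pose measured when the call began, along the tool's axes at that moment; what a row does not reach only later rows make up. A row lasts 1/8 s, in which the tool goes at most 62.5 mm and 10.7 degrees, less where a joint would pass 70% of its speed; a pose out of reach is approached as far as the arm can. A call with a gripper value outside its range is refused whole. The fingers move at their own pace and stop on an object; the grip force is fixed at half the most. Time passes only in rows, so rows that repeat a pose let the fingers close. It gives the time, the measured TCP pose, the force and the opening at its end, in the units of the state.
- get_state(): the state, without advancing time (a new reading comes with each control period).
- viewer.snapshot(name): name is "scene" or "top" or "wrist"; returns a dict with "pixels" (480x640x3 uint8, red, green, blue), "fov_y" (degrees; the focal length in pixels is half the picture's height over the tangent of half this angle, whatever the lens; pixels are square), "cx", "cy" (the principal point, pixels), "k1" (the pictures are not rectified: a ray, as slopes to the right and down, at radius r is drawn at 1 + k1 r^2 times it, then the intrinsics apply), "origin" and "orientation" of the camera in the world. Camera axes: x right, y down, z forward; pixel columns grow to the right and rows downward; lengths in mm; the calibration is good to about 2 mm. A picture is of the moment at which its call begins. There is no depth.
- workorder.hand_in(): hands the job in, once; it reports no verdict.
Trained networks look in the newest picture that a camera, given by its name, has taken for a name from the list of things; names that differ only in an ending like _2 or _b are one class to them, and where a whole thing is asked for, a point or a joint stands for the part that bears it (a point fixed in the world has none). Each returns a list of dicts, best first, with "conf" (0 to 1); they miss things now and then, are a little off and sometimes report something else, mostly with a low value. They report only what shows in the picture. A call takes as long as a camera call.
- viewer.boxes_of(camera, label): "uv" ([column, row] in pixels, amid what is visible of it).
- viewer.mark_of(camera, label): "uv" ([column, row] in pixels: a listed point, or the origin of a listed thing).
The state is a dict: "time_s": time; "joint_pos": joint angles; "joint_vel": joint speeds; "joint_torque": joint torques, N m; "eef_pos": TCP position; "ee_rot": TCP orientation; "wrist_force": force on the tool from outside, world axes, zero at the start; "ft_torque": the same for the moment, N m; "finger_gap": opening from 0.0 (shut) to 1.0 (fully open).
Only numpy, scipy, OpenCV 4.12 (cv2) and the standard library are available. Lean on these libraries where they do the work, as an engineer would, in place of code of your own. Each camera call takes 0.05 s, during which the arm holds its last target.

## Working session

There is one attempt and no reset: what is moved stays moved. The work goes in short steps, Python scripts to look and compute and a shell command to move; the robot and the scene stay as the last step left them, time stands still between calls to the robot, and variables do not carry over. Pictures are saved under pics/ and viewed, and the job is handed in when it is done.

```bash
ls -la; mkdir -p pics; cat > h.py <<'E'
import numpy as np, cv2, sys
from workcell import get_state, viewer, workorder
from scipy.spatial.transform import Rotation as R
def snap(n,f=None):
    s=viewer.snapshot(n)
    if f: cv2.imwrite('pics/'+f,np.array(s['pixels'],dtype=np.uint8)[:,:,::-1])
    return s
def K(s):
    f=240/np.tan(np.radians(s['fov_y'])/2)
    return np.array([[f,0,s['cx']],[0,f,s['cy']],[0,0,1]]),np.array([s['k1'],0,0,0,0.])
def ray(s,uv):
    k,d=K(s)
    p=cv2.undistortPoints(np.array([[uv]],float),k,d)[0,0]
    v=R.from_quat(s['orientation']).as_matrix()@np.array([p[0],p[1],1])
    return np.array(s['origin'],float),v
def atz(s,uv,z):
    o,v=ray(s,uv); return o+v*(z-o[2])/v[2]
def proj(s,P):
    k,d=K(s); m=R.from_quat(s['orientation']).as_matrix()
    c=(np.atleast_2d(P)-np.array(s['origin']))@m
    return cv2.projectPoints(c,np.zeros(3),np.zeros(3),k,d)[0][:,0]
def tri(obs):
    A=np.zeros((3,3));b=np.zeros(3)
    for o,v in obs:
        v=v/np.linalg.norm(v);M=np.eye(3)-np.outer(v,v);A+=M;b+=M@o
    return np.linalg.solve(A,b)
E
cat > a.py <<'E'
from h import *
np.set_printoptions(precision=1,suppress=True)
S={c:snap(c,c+'0.png') for c in('scene','top','wrist')}
for c in S: print(c,S[c]['fov_y'],S[c]['k1'],S[c]['origin'],S[c]['orientation'])
Z={'clamp':0,'jaw_lip':67,'pawl_tab':102,'panel':24,'panel_end':60,'tray':0,'brush_cup':0,'tin_plum':0,'wheel':42,'pawl':76}
for l in Z:
    for c in S:
        m=viewer.mark_of(c,l)
        for q in m[:2]: print(l,c,np.array(q['uv']),round(q['conf'],2),atz(S[c],q['uv'],Z[l]))
print(get_state())
E
python3 a.py
```

```text
total 12
drwxr-xr-x  3 agent agent 4096 Dec  6 08:34 .
drwxr-xr-x 23 root  root  4096 Dec  6 08:34 ..
drwxr-xr-x  2 agent agent 4096 Dec  6 08:34 pics
scene 52.96223522069157 -0.08497972261811963 [  40.3 -961.9  588.8] [ 0.8 -0.2  0.1 -0.5]
top 52.456679912643374 -0.09105118170794255 [ 318.5  -12.2 1274.8] [ 0.7 -0.7  0.1 -0.1]
wrist 66.96466451053288 0.014461398765933702 [ 75.8 573.  372.5] [0.8 0.6 0.1 0.1]
clamp scene [340.1 306.3] 0.59 [ 524.9 -189.1    0. ]
clamp top [389.7 255.4] 0.57 [ 528.  -198.6    0. ]
jaw_lip scene [338.8 281.6] 0.9 [ 517.4 -191.7   67. ]
jaw_lip top [391.3 255.5] 0.83 [ 516.8 -192.9   67. ]
pawl_tab scene [344.5 278.1] 0.78 [ 503.1 -236.4  102. ]
pawl_tab top [413.8 260.3] 0.58 [ 499.4 -242.6  102. ]
panel scene [329.7 290.6] 0.63 [ 517.5 -153.9   24. ]
panel top [371.7 255.8] 0.66 [ 522.8 -148.1   24. ]
panel_end scene [306.7 283.7] 0.86 [ 456.9 -157.5   60. ]
panel_end top [374.9 277.7] 0.59 [ 461.4 -151.4   60. ]
tray scene [247.4 229.9] 0.56 [491.4 298.9   0. ]
tray top [210. 273.] 0.57 [478.4 277.    0. ]
brush_cup scene [356.2 268. ] 0.97 [654.3 -53.    0. ]
brush_cup top [329.8 203.4] 0.91 [670.  -39.4   0. ]
brush_cup top [290.5 217.8] 0.32 [629.3  66.4   0. ]
tin_plum scene [325.4 250. ] 0.94 [634.5  74.2   0. ]
tin_plum top [289.2 217.7] 0.87 [629.5  69.9   0. ]Traceback (most recent call last):
  File "a.py", line 8, in <module>
    m=viewer.mark_of(c,l)
ValueError: it knows: brush_cup, clamp, jaw_lip, panel, panel_end, pawl_tab, tin_plum, tray
```

View pics/scene0.png

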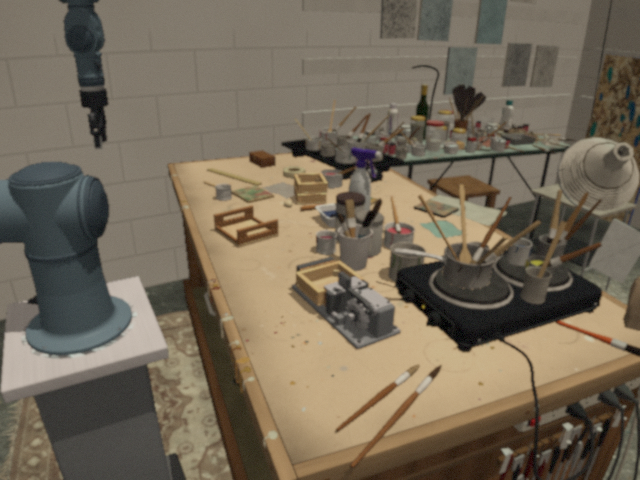

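View pics/top0.png

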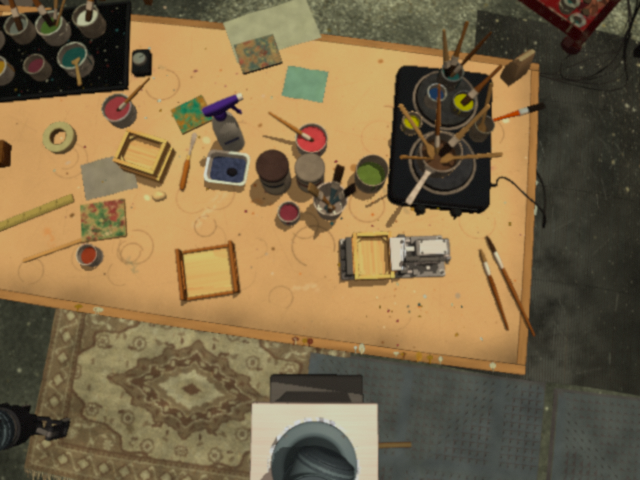

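```bash
python3 -c "
from h import *
print(get_state())"
```

```text
{'time_s': 1.35, 'joint_pos': array([ 1.20974790e+00,  3.77299035e-01,  8.09648759e-02,  1.27433920e+00,
       -5.28607607e-05,  1.46047445e+00]), 'joint_vel': array([-0.00022752,  0.00132854, -0.00111105, -0.00065674,  0.0005382 ,
       -0.00202192]), 'joint_torque': array([ 2.25201820e-04, -4.63504207e+01,  2.70159137e+01,  3.63661502e-04,
       -1.82450499e-04, -8.55697635e-06]), 'eef_pos': array([142.70019819, 557.05740659, 231.31628717]), 'ee_rot': array([1.25035170e-01, 9.92152308e-01, 5.36130456e-05, 4.00569127e-05]), 'wrist_force': array([-0.17043649,  0.32743784,  0.09398548]), 'ft_torque': array([-0.0060842 , -0.01237402, -0.02546246]), 'finger_gap': 1.0042172827113431}
```

```bash
python3 -m pendant '[[-0.042,-0.042,-0.003,0,0,5,0.085],[-0.083,-0.083,-0.006,0,0,10,0.085],[-0.124,-0.126,-0.009,0,0,15,0.085],[-0.165,-0.168,-0.012,0,0,20,0.085],[-0.207,-0.21,-0.015,0,0,25,0.085],[-0.248,-0.252,-0.018,0,0,30,0.085],[-0.289,-0.295,-0.02,0,0,36,0.085]]'
cat >> h.py <<'E'
def rel(p,yaw=None,st=None):
    """tool shift (m) + turn about tool z (deg) to world p (mm), tool y at angle yaw deg"""
    st=st or get_state(); m=R.from_quat(st['ee_rot']).as_matrix()
    d=m.T@(np.array(p,float)-st['eef_pos'])/1000
    t=0
    if yaw is not None:
        y=np.degrees(np.arctan2(m[1,1],m[0,1])); t=-((yaw-y+90)%180-90)
    return np.round(d,4),round(t,1)
E
python3 -c "
from h import *
print(rel([500,-240,250],0),get_state()['joint_pos'],get_state()['time_s'])"
```

```text
time_s: 2.22
eef_pos: [350.3, 197.9, 251.8]
ee_rot: [0.427, 0.904, 0.001, 0.0]
wrist_force: [0.9, -0.5, 1.0]
finger_gap: 0.995
(array([-0.4333, -0.1627,  0.0017]), np.float64(39.5)) [ 3.56276316e-01  2.09746790e-02 -3.12701419e-01  1.23563817e+00
  8.93594005e-05  1.23843192e+00] 2.225
```

```bash
python3 -m pendant '[[-0.054,-0.02,0,0,0,5,0.085],[-0.108,-0.041,0,0,0,10,0.085],[-0.162,-0.061,0,0,0,15,0.085],[-0.217,-0.082,0,0,0,20,0.085],[-0.271,-0.102,0,0,0,25,0.085],[-0.325,-0.122,0,0,0,30,0.085],[-0.379,-0.142,0,0,0,35,0.085],[-0.433,-0.163,0,0,0,39.5,0.085]]'
cat > b.py <<'E'
from h import *
np.set_printoptions(precision=1,suppress=True)
n=sys.argv[1]
S={c:snap(c,c+n+'.png') for c in('scene','top','wrist')}
print(S['wrist']['origin'])
Z={'clamp':0,'jaw_lip':67,'pawl_tab':102,'panel':24,'panel_end':60,'tray':0}
Z={k:Z[k] for k in sys.argv[2:]} if len(sys.argv)>2 else Z
for l in Z:
    r=[]
    for c in S:
        for q in viewer.mark_of(c,l)[:1]:
            r.append(ray(S[c],q['uv'])); print(l,c,np.array(q['uv']),round(q['conf'],2),atz(S[c],q['uv'],Z[l]))
    if len(r)>1: print('   tri',tri(r))
E
python3 b.py 1
```

```text
time_s: 3.22
eef_pos: [500.1, -241.9, 251.8]
ee_rot: [0.708, 0.706, 0.001, 0.001]
wrist_force: [0.5, 0.3, -0.2]
finger_gap: 0.995
[ 500.8 -177.1  392.5]
clamp scene [340.3 310.5] 0.6 [ 516.6 -203.9    0. ]
clamp top [391.5 254.3] 0.63 [ 531.  -203.5    0. ]
clamp wrist [337.3 159.4] 0.84 [ 525.1 -203.7    0. ]
   tri [ 525.2 -202.3   -2. ]
jaw_lip scene [355.8 266.7] 0.68 [ 587.  -150.7   67. ]
jaw_lip top [387.9 253.7] 0.58 [ 521.3 -184.4   67. ]
jaw_lip wrist [338.9 149.6] 0.83 [ 522.3 -190.8   67. ]
   tri [ 529.7 -191.1   96.4]
pawl_tab scene [347.1 281.7] 0.91 [ 500.1 -251.3  102. ]
pawl_tab top [414.  260.2] 0.65 [ 499.6 -243.1  102. ]
pawl_tab wrist [318.6 212.6] 0.95 [ 503.9 -239.2  102. ]
   tri [ 503.2 -242.8   96.1]
panel scene [330.2 288.9] 0.72 [ 522.2 -147.9   24. ]
panel top [372.3 258.2] 0.98 [ 516.5 -149.5   24. ]
panel wrist [334.3 105.6] 0.85 [ 520.3 -151.7   24. ]
   tri [ 518.9 -150.8   25.7]
panel_end scene [309.9 278.7] 0.59 [ 473.2 -141.3   60. ]
panel_end top [373.6 274.5] 0.68 [ 469.4 -148.2   60. ]
panel_end wrist [274.3 100.1] 0.86 [ 466.8 -149.3   60. ]
   tri [ 468.4 -148.9   65.1]
tray scene [246.  232.4] 0.6 [481.1 283.5   0. ]
tray top [212.1 274. ] 0.67 [475.8 271.3   0. ]
   tri [475.5 269.6   6.6]
```

View pics/wrist1.png

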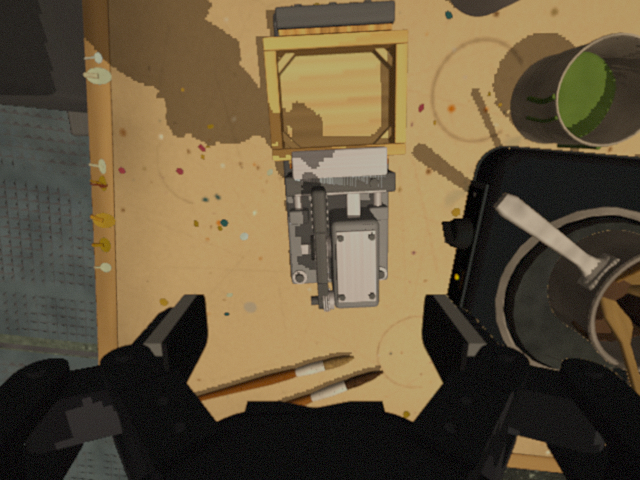

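```bash
python3 - <<'E'
from h import *
np.set_printoptions(precision=1,suppress=True)
s=snap('wrist')
im=np.array(s['pixels'],dtype=np.uint8)[:,:,::-1]
c=im[0:330,230:440]; cv2.imwrite('pics/crop1.png',cv2.resize(c,None,fx=1.8*1,fy=1.8,interpolation=cv2.INTER_CUBIC))
C=[atz(s,q,60) for q in [(263,37),(408,31),(406,155),(272,158)]]
print(np.array(C)); C=np.array(C); print(C.mean(0))
for a,b in((0,1),(3,2),(0,3),(1,2)):
    d=C[b]-C[a]; print(np.linalg.norm(d),np.degrees(np.arctan2(d[1],d[0])))
P=np.array([503,-241]) 
# predicted tab for yaw given panel centre
for yaw in(-3,-1,0,1,2,3):
    r=R.from_euler('z',yaw,degrees=True).as_matrix()[:2,:2]
    print(yaw,C.mean(0)[:2]+r@np.array([-20,-89]))
E
```

```text
[[ 457.1  -95.3   60. ]
 [ 576.2  -91.2   60. ]
 [ 581.5 -190.3   60. ]
 [ 461.1 -192.7   60. ]]
[ 519.  -142.3   60. ]
119.2038474924319 1.9680347071516733
120.3735200955505 1.1271190544450758
97.49563883808035 -87.6315038195328
99.27690393515998 -86.97105947303187
-3 [ 494.4 -230.2]
-1 [ 497.4 -231. ]
0 [ 499.  -231.3]
1 [ 500.5 -231.7]
2 [ 502.1 -232. ]
3 [ 503.7 -232.3]
```

View pics/crop1.png

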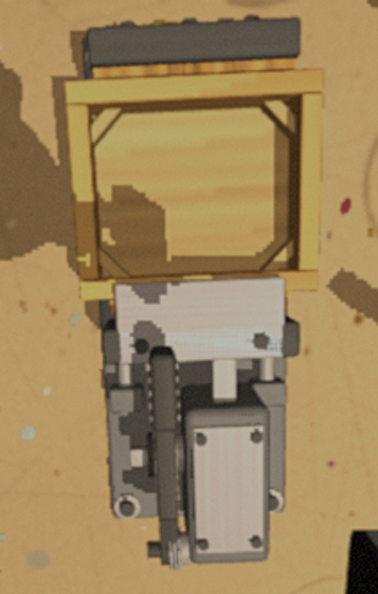

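```bash
python3 b.py 2 pawl_tab panel_end panel clamp jaw_lip; python3 - <<'E'
from h import *
np.set_printoptions(precision=1,suppress=True)
s=snap('wrist'); print(s['origin'],get_state()['eef_pos'])
C=np.array([atz(s,np.array(q)/1.8+[230,0],60) for q in [(66,85),(322,72),(318,287),(81,297)]])
print(C,C.mean(0))
for a,b in((0,1),(3,2),(0,3),(1,2)):
    d=C[b]-C[a]; print(np.linalg.norm(d),np.degrees(np.arctan2(d[1],d[0])))
# tab outline top at z=110, seen front/back
for q in[(162,350),(153,350),(175,350),(176,425),(157,425)]: print(q,atz(s,np.array(q)/1.8+[230,0],110))
r=R.from_euler('z',2,degrees=True).as_matrix()[:2,:2]
print(C.mean(0)[:2]+r@np.array([-20,-89]))
E
```

```text
[ 499.2 -172.2  393.7]
pawl_tab scene [344.  278.9] 0.76 [ 500.4 -238.7  102. ]
pawl_tab top [386.3 253.6] 0.69 [ 515.7 -175.5  102. ]
pawl_tab wrist [322.2 217.4] 0.58 [ 505.6 -238.   102. ]
   tri [ 513.5 -210.5   88.1]
panel_end scene [307.  280.7] 0.92 [ 463.5 -146.2   60. ]
panel_end top [374.5 277.8] 0.69 [ 461.1 -150.4   60. ]
panel_end wrist [275.7 109.7] 0.72 [ 465.7 -151.7   60. ]
   tri [ 462.9 -150.5   61.5]
panel scene [328.5 291.9] 0.87 [ 512.3 -157.6   24. ]
panel top [371.9 254.5] 0.82 [ 526.3 -148.7   24. ]
panel wrist [336.1 108.8] 0.77 [ 520.2 -148.8   24. ]
   tri [ 522.2 -148.1   17.2]
clamp scene [338.7 309.1] 0.65 [ 516.3 -197.5    0. ]
clamp top [389.4 258.8] 0.82 [ 518.9 -197.6    0. ]
clamp wrist [335.8 165.2] 0.85 [ 522.1 -204.     0. ]
   tri [ 518.9 -199.9    0.7]
jaw_lip scene [340.1 281.7] 0.61 [ 519.6 -193.3   67. ]
jaw_lip top [388.3 252.1] 0.94 [ 525.4 -185.5   67. ]
jaw_lip wrist [341.9 159.8] 0.87 [ 523.5 -193.9   67. ]
   tri [ 524.1 -189.6   63.9]
[ 499.2 -172.1  393.7] [ 499.6 -239.9  251.7]
[[ 459.8 -102.8   60. ]
 [ 577.5  -97.7   60. ]
 [ 582.4 -194.2   60. ]
 [ 463.6 -198.8   60. ]] [ 520.8 -148.4   60. ]
117.74189244634076 2.467247684393433
118.81735289226839 2.2495124017177925
96.11809513240651 -87.7249644168041
96.57201171438157 -87.08649882795042
(162, 350) [ 503.6 -217.7  110. ]
(153, 350) [ 499.7 -217.7  110. ]
(175, 350) [ 509.3 -217.7  110. ]
(176, 425) [ 510.  -251.7  110. ]
(157, 425) [ 501.5 -251.7  110. ]
[ 503.9 -238. ]
```

```bash
python3 -c "
from h import *
print(rel([504.3,-237,84],2.4),get_state()['joint_pos'])"
```

```text
(array([0.0028, 0.0044, 0.1677]), np.float64(-2.4)) [-5.62875829e-01  3.29324250e-01  6.41771732e-02  1.30482150e+00
  1.25103232e-03  1.00866921e+00]
```

```bash
python3 -m pendant '[[0.003,0.0045,0.03,0,0,-2.4,0.045],[0.003,0.0045,0.08,0,0,-2.4,0.045],[0.003,0.0045,0.115,0,0,-2.4,0.045],[0.003,0.0045,0.115,0,0,-2.4,0.045],[0.003,0.0045,0.115,0,0,-2.4,0.045]]'; python3 b.py 3 pawl_tab
```

```text
time_s: 5.9
eef_pos: [505.1, -237.3, 138.2]
ee_rot: [0.692, 0.721, 0.001, 0.001]
wrist_force: [0.5, -0.3, 0.2]
finger_gap: 0.523
[ 502.  -169.7  280.8]
pawl_tab top [414.  259.5] 0.47 [ 501.4 -243.1  102. ]
```

View pics/wrist3.png

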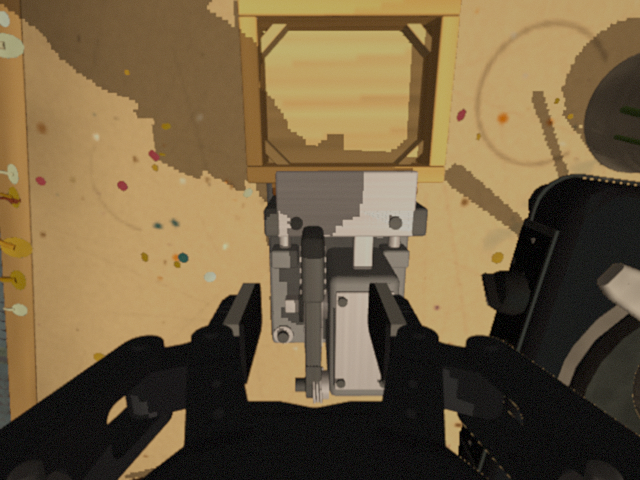

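```bash
python3 -c "
from h import *
np.set_printoptions(precision=1,suppress=True)
s=snap('wrist')
for q in [(313,228),(303,245),(324,245),(304,297),(322,297)]: print(q,atz(s,q,110))
print(rel([504.5,-237,84],2.4))"
```

```text
(313, 228) [ 503.  -213.2  110. ]
(303, 245) [ 498.4 -222.   110. ]
(324, 245) [ 508.7 -221.6  110. ]
(304, 297) [ 499.8 -249.7  110. ]
(322, 297) [ 509.  -249.4  110. ]
(array([ 0. , -0. ,  0.1]), np.float64(-0.0))
```

```bash
python3 -m pendant '[[0.002,0,0.025,0,0,0,0.045],[0.002,0,0.054,0,0,0,0.045],[0.002,0,0.054,0,0,0,0.045],[0.002,0,0.054,0,0,0,0.0],[0.002,0,0.054,0,0,0,0.0],[0.002,0,0.054,0,0,0,0.0],[0.002,0,0.054,0,0,0,0.0],[0.002,0,0.054,0,0,0,0.0]]'
```

```text
time_s: 7.25
eef_pos: [505.0, -235.8, 84.9]
ee_rot: [0.692, 0.721, 0.001, 0.002]
wrist_force: [-2.9, -0.3, 5.4]
finger_gap: 0.127
```

```bash
python3 -m pendant '[[-0.001,0,-0.007,0,4.3,0,0],[-0.002,0,-0.0137,0,8.6,0,0],[-0.004,0,-0.0204,0,12.9,0,0],[-0.006,0,-0.027,0,17.2,0,0],[-0.006,0,-0.027,0,17.2,0,0],[-0.006,0,-0.027,0,17.2,0,0],[-0.006,0,-0.027,0,17.2,0,0],[-0.006,0,-0.027,0,17.2,0,0]]'; python3 -m pendant '[[0,0,0,0,0,0,0],[0,0,0,0,0,0,0],[0,0,0,0,0,0,0],[0,0,0,0,0,0,0],[0,0,0,0,0,0,0],[0,0,0,0,0,0,0],[0,0,0,0,0,0,0],[0,0,0,0,0,0,0]]'; python3 b.py 4 jaw_lip
```

```text
time_s: 8.25
eef_pos: [505.2, -242.4, 111.8]
ee_rot: [0.685, 0.714, 0.103, -0.105]
wrist_force: [-1.5, -4.7, -3.7]
finger_gap: 0.131
time_s: 9.25
eef_pos: [505.2, -242.4, 111.8]
ee_rot: [0.685, 0.714, 0.103, -0.105]
wrist_force: [-0.8, -3.3, -2.6]
finger_gap: 0.131
[ 503.5 -219.   267.6]
jaw_lip scene [345.3 285.3] 0.9 [ 521.7 -211.6   67. ]
jaw_lip top [397.3 252.3] 0.61 [ 525.  -208.2   67. ]
   tri [ 524.7 -208.3   64.6]
```

View pics/wrist4.png

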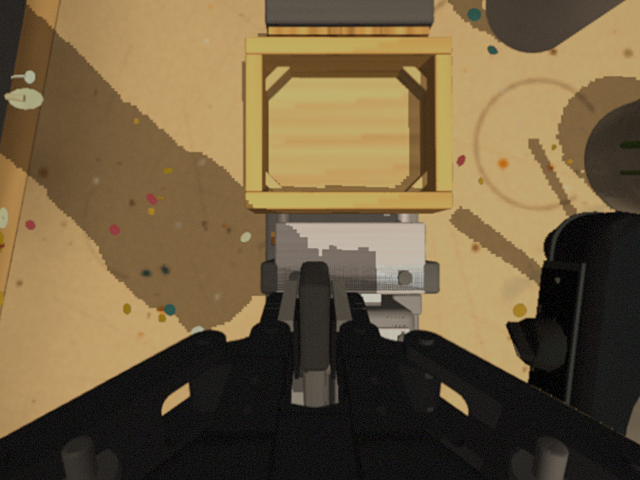

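```bash
python3 -m pendant '[[0,0,0,0,0,0,0],[0,0,0,0,0,0,0],[0,0,0,0,0,0,0],[0,0,0.007,0,-4.3,0,0],[0,0,0.0139,0,-8.6,0,0],[-0.001,0,0.021,0,-12.9,0,0],[-0.0017,0,0.0276,0,-17.2,0,0],[-0.0017,0,0.0276,0,-17.2,0,0]]'; python3 -m pendant '[[0,0,0,0,0,0,0.045],[0,0,0,0,0,0,0.045],[0,0,0,0,0,0,0.045],[0,0,-0.03,0,0,0,0.045],[0,0,-0.08,0,0,0,0.05],[0,0,-0.12,0,0,0,0.06],[0,0,-0.12,0,0,0,0.06]]'; python3 b.py 5 jaw_lip panel_end panel tray
```

```text
time_s: 10.55
eef_pos: [504.9, -235.8, 85.2]
ee_rot: [0.692, 0.722, -0.001, 0.004]
wrist_force: [-1.3, -6.2, -3.2]
finger_gap: 0.122
time_s: 11.42
eef_pos: [506.9, -236.2, 209.1]
ee_rot: [0.692, 0.722, -0.0, 0.007]
wrist_force: [1.1, -0.1, -0.6]
finger_gap: 0.705
[ 500.9 -166.1  346.7]
jaw_lip scene [341.7 284.7] 0.71 [ 516.1 -205.9   67. ]
jaw_lip top [394.9 253.8] 0.59 [ 521.2 -202.1   67. ]
jaw_lip wrist [338.  186.1] 0.9 [ 521.6 -205.9   67. ]
   tri [ 520.5 -203.7   65.1]
panel_end scene [306.7 277.8] 0.63 [ 468.8 -134.5   60. ]
panel_end top [373.  273.1] 0.86 [ 473.  -146.8   60. ]
panel_end wrist [265.1 108.3] 0.83 [ 464.4 -151.4   60. ]
   tri [ 466.7 -147.9   67.8]
panel scene [329.7 292.5] 0.94 [ 513.4 -161.    24. ]
panel top [373.  255.3] 0.64 [ 524.2 -151.5   24. ]
panel wrist [335.3 110.5] 0.97 [ 518.7 -148.8   24. ]
   tri [ 521.4 -150.1   16.9]
tray scene [249.3 233.4] 0.56 [487.3 272.4   0. ]
tray top [209.2 272.3] 0.68 [480.2 279.2   0. ]
   tri [484.8 278.4  -2.4]
```

View pics/wrist5.png

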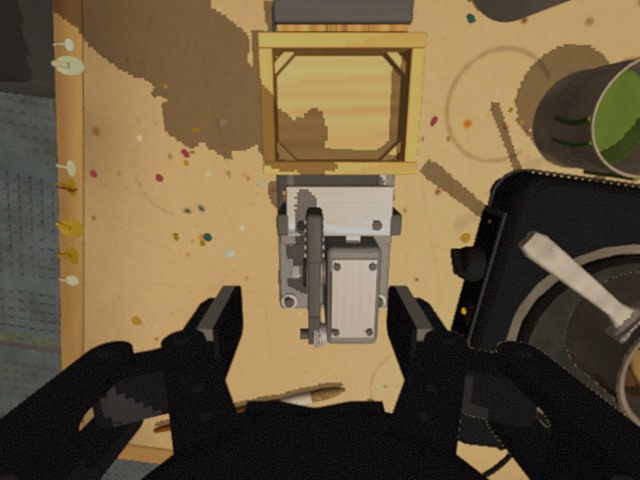

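```bash
cat >> h.py <<'E'
def rel2(p,yaw):
    """full: tool shift (m), rotvec deg to tool down with tool y at yaw"""
    st=get_state(); m=R.from_quat(st['ee_rot']).as_matrix()
    d=m.T@(np.array(p,float)-st['eef_pos'])/1000
    y=np.radians(yaw); Y=np.array([np.cos(y),np.sin(y),0]);Zt=np.array([0,0,-1.]);X=np.cross(Y,Zt)
    T=np.stack([X,Y,Zt],1)
    rv=R.from_matrix(m.T@T).as_rotvec(degrees=True)
    print(np.array2string(d,precision=4,suppress_small=True),np.round(rv,1),'q',np.round(st['joint_pos'],2),np.round(st['eef_pos'],1))
E
python3 -c "
from h import *
rel2([465.5,-151,120],2.4)
rel2([465.5,-151,35],2.4)
s=snap('wrist')
for q in [(258,32),(427,33),(417,173),(262,175)]: print(np.round(atz(s,q,60),1))"
```

```text
[ 0.0862 -0.0357  0.0844] [0.2 0.4 0. ] q [-0.55  0.34 -0.04  1.18 -0.    0.98] [ 504.5 -235.   205.2]
[ 0.0868 -0.0359  0.1694] [0.2 0.4 0. ] q [-0.55  0.34 -0.04  1.18 -0.    0.98] [ 504.5 -235.   205.2]
[ 459.  -101.1   60. ]
[577.9 -96.8  60. ]
[ 582.9 -194.2   60. ]
[ 461.8 -200.7   60. ]
```

```bash
python3 -m pendant '[[0.04,-0.017,0,0.2,0.4,0,0.045],[0.086,-0.0357,0.02,0.2,0.4,0,0.045],[0.086,-0.0357,0.07,0.2,0.4,0,0.045],[0.086,-0.0357,0.1,0.2,0.4,0,0.045],[0.086,-0.0357,0.1,0.2,0.4,0,0.045]]'; python3 -c "
from h import *
s=snap('wrist','wrist6.png')
rel2([465.5,-151,34],2.4)
print(np.round(proj(s,[465.5,-151,60])))"
```

```text
time_s: 12.85
eef_pos: [463.4, -150.2, 102.6]
ee_rot: [0.692, 0.722, -0.001, -0.002]
wrist_force: [-0.1, 0.1, 0.8]
finger_gap: 0.525
[-0.0001  0.0008  0.0702] [-0.1 -0.   0. ] q [-0.44  0.29 -0.39  0.89 -0.    1.08] [ 464.9 -150.9  104.2]
[[320. 266.]]
```

View pics/wrist6.png

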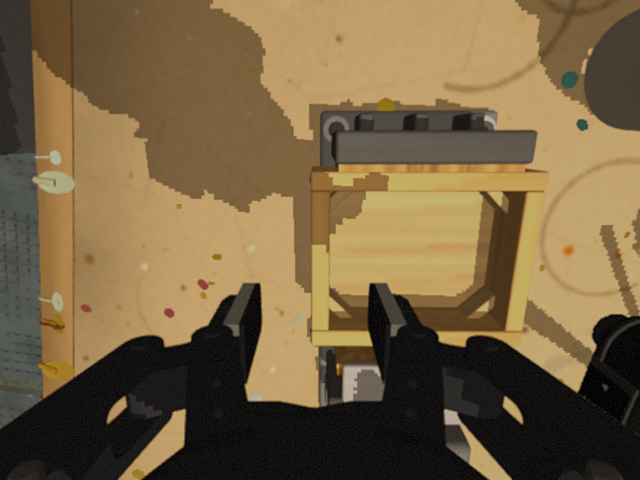

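```bash
python3 -m pendant '[[0.002,0.0008,0.025,0,0,0,0.045],[0.002,0.0008,0.05,0,0,0,0.045],[0.002,0.0008,0.07,0,0,0,0.045],[0.002,0.0008,0.07,0,0,0,0.045],[0.002,0.0008,0.07,0,0,0,0.0],[0.002,0.0008,0.07,0,0,0,0.0],[0.002,0.0008,0.07,0,0,0,0.0],[0.002,0.0008,0.07,0,0,0,0.0]]'
```

```text
time_s: 13.9
eef_pos: [466.8, -149.6, 35.8]
ee_rot: [0.692, 0.722, -0.0, 0.001]
wrist_force: [-0.9, 0.2, 6.4]
finger_gap: 0.105
```

```bash
python3 -m pendant '[[0,0,0,0,0,0,0],[0,0,-0.008,0,0,0,0],[0,0,-0.018,0,0,0,0],[0,0,-0.033,0,0,0,0],[0,0,-0.055,0,0,0,0],[0,0,-0.08,0,0,0,0],[0,0,-0.1,0,0,0,0],[0,0,-0.1,0,0,0,0]]';  python3 -c "
from h import *
snap('wrist','wrist7.png');snap('scene','scene7.png')
rel2([440,20,130],90)"
```

```text
time_s: 14.9
eef_pos: [468.1, -150.0, 137.8]
ee_rot: [0.692, 0.722, 0.001, 0.003]
wrist_force: [0.5, 0.4, -1.1]
finger_gap: 0.108
[ 0.1703 -0.0193  0.0055] [  0.    0.1 -87.6] q [-0.44  0.26 -0.34  0.97 -0.    1.09] [ 466.5 -149.3  135.6]
```

View pics/wrist7.png

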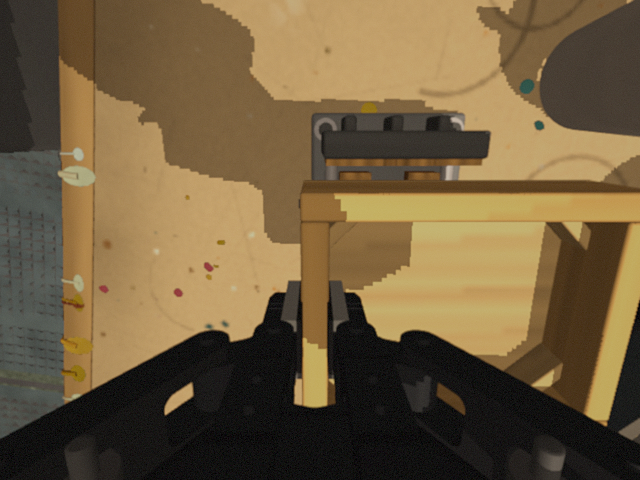

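View pics/scene7.png

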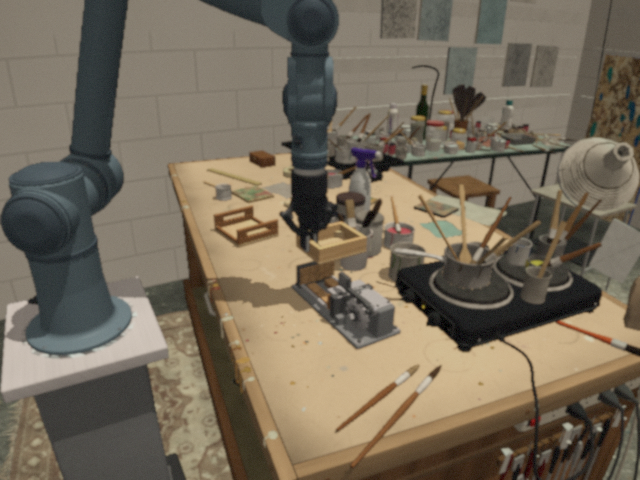

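```bash
python3 -m pendant '[[0.01,-0.02,0,0,0,-10,0],[0.03,-0.035,0,0,0,-20,0],[0.055,-0.035,0,0,0,-30,0],[0.08,-0.03,0,0,0,-40,0],[0.105,-0.027,0,0,0,-50,0],[0.13,-0.023,0.0,0,0,-60,0],[0.155,-0.02,0.005,0,0,-70,0],[0.17,-0.019,0.005,0,0,-80,0]]';  python3 -c "
from h import *
rel2([440,20,30],90)"
```

```text
time_s: 16.0
eef_pos: [438.9, 21.0, 128.9]
ee_rot: [0.062, 0.998, -0.0, -0.001]
wrist_force: [-0.2, -0.3, -1.5]
finger_gap: 0.105
[-0.0015 -0.0007  0.0989] [-0.  -0.1 -7.2] q [-0.1   0.17 -0.47  0.93 -0.    0.03] [438.9  21.  128.9]
```

```bash
python3 -m pendant '[[-0.001,0,0.02,0,0,-7.2,0],[-0.001,0,0.06,0,0,-7.2,0],[-0.001,0,0.09,0,0,-7.2,0],[-0.001,0,0.102,0,0,-7.2,0],[-0.001,0,0.11,0,0,-7.2,0],[-0.001,0,0.114,0,0,-7.2,0],[-0.001,0,0.116,0,0,-7.2,0],[-0.001,0,0.116,0,0,-7.2,0]]'; python3 -c "
from h import *
s=get_state();print(s['eef_pos'],s['wrist_force'])"
```

```text
time_s: 17.0
eef_pos: [440.2, 20.7, 13.4]
ee_rot: [-0.0, 1.0, -0.0, -0.001]
wrist_force: [0.1, 0.5, -1.6]
finger_gap: 0.102
[440.17451684  20.72845904  13.39947512] [ 0.1350753   0.53198982 -1.56393484]
```

```bash
python3 -m pendant '[[0,0,0.001,0,0,0,0],[0,0,0.002,0,0,0,0],[0,0,0.002,0,0,0,0]]'; python3 -m pendant '[[0,0,0.001,0,0,0,0],[0,0,0.002,0,0,0,0],[0,0,0.002,0,0,0,0]]'
```

```text
time_s: 17.38
eef_pos: [440.6, 20.7, 11.9]
ee_rot: [-0.0, 1.0, -0.0, -0.0]
wrist_force: [-1.9, 0.0, 2.9]
finger_gap: 0.103
time_s: 17.75
eef_pos: [440.6, 20.7, 11.8]
ee_rot: [-0.0, 1.0, -0.0, 0.0]
wrist_force: [-7.3, -0.0, 24.4]
finger_gap: 0.099
```

```bash
python3 -m pendant '[[0,0,-0.001,0,0,0,0],[0,0,-0.001,0,0,0,0.045],[0,0,-0.001,0,0,0,0.045],[0,0,-0.001,0,0,0,0.045],[0,0,-0.001,0,0,0,0.045],[0,0,-0.001,0,0,0,0.045]]'; python3 -m pendant '[[0,0,-0.03,0,0,0,0.045],[0,0,-0.08,0,0,0,0.045],[0,0,-0.14,0,0,0,0.045],[0,0,-0.2,0,0,0,0.045],[0,0,-0.24,0,0,0,0.045],[0,0,-0.24,0,0,0,0.045],[0,0,-0.24,0,0,0,0.045]]'
sed -i "s/'tray':0}/'tray':0}; Z['panel']=0;Z['panel_end']=36/" b.py; python3 b.py 8 panel panel_end tray jaw_lip
```

```text
time_s: 18.5
eef_pos: [440.6, 20.7, 12.7]
ee_rot: [-0.0, 1.0, -0.0, 0.0]
wrist_force: [-0.1, 0.7, -0.7]
finger_gap: 0.527
time_s: 19.38
eef_pos: [440.2, 20.9, 252.0]
ee_rot: [-0.0, 1.0, -0.0, -0.0]
wrist_force: [0.3, -0.3, -0.5]
finger_gap: 0.528
[370.9  20.2 393.3]
panel scene [259.2 269.5] 0.86 [429.1  52.    0. ]
panel top [392.9 255.1] 0.53 [ 528.9 -207.2    0. ]
panel wrist [363.3 203.3] 0.86 [442.1  73.3   0. ]
   tri [435.2 -66.9 114.9]
panel_end scene [266.6 261.2] 0.69 [437.8  21.5  36. ]
panel_end wrist [314.2 211.9] 0.9 [444.3  19.6  36. ]
   tri [440.9  20.5  36.7]
tray scene [246.8 229.2] 0.96 [491.7 304.6   0. ]
tray top [210.6 272.5] 0.67 [479.7 275.5   0. ]
tray wrist [544.8 239.7] 0.68 [483.6 277.8  -0. ]
   tri [479.  270.4  15.1]
jaw_lip scene [345.2 278.7] 0.7 [ 536.3 -187.2   67. ]
jaw_lip top [393.7 254.9] 0.97 [ 518.3 -199.    67. ]
jaw_lip wrist [ 84.  297.8] 0.61 [ 523.3 -204.5   67. ]
   tri [ 521.3 -199.8   75.2]
```

View pics/wrist8.png

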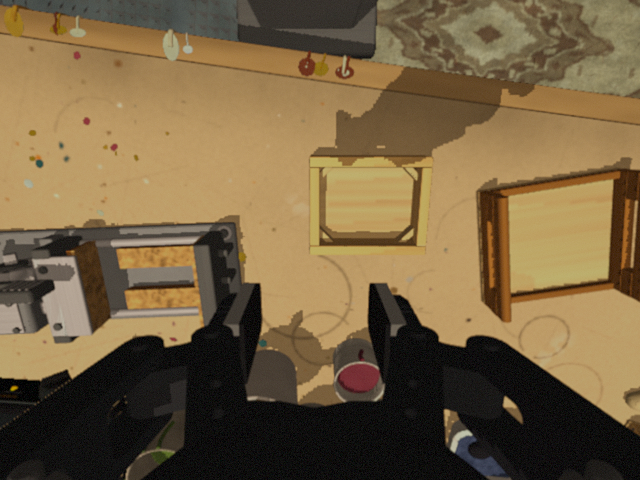

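View pics/top8.png

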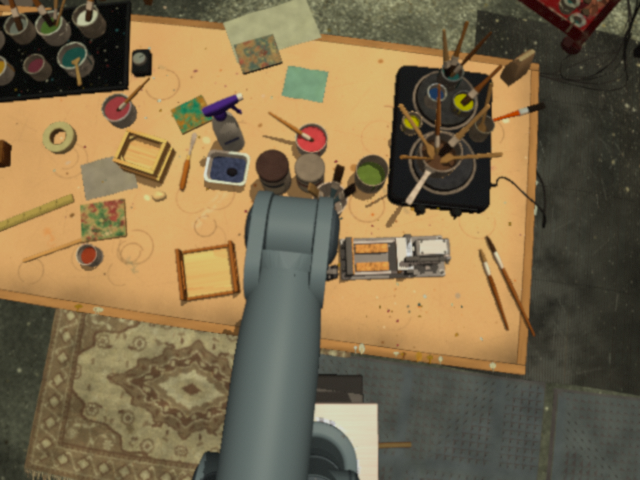

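```bash
python3 -c "
from h import *
s=snap('wrist')
C=np.array([atz(s,q,36) for q in [(309,157),(433,157),(426,254),(309,254)]]);print(np.round(C,1),C.mean(0))
rel2([486,75,252],0)"; cp pics/wrist8.png /dev/null
```

```text
[[392.5  14.4  36. ]
 [392.6 134.   36. ]
 [491.2 135.5  36. ]
 [491.2  13.9  36. ]] [441.87972652  74.46598876  36.        ]
[-0.0455  0.0541  0.0008] [-0.  0. 90.] q [-0.1   0.1  -0.23  1.25 -0.   -0.1 ] [440.6  20.9 252.8]
```

```bash
python3 -m pendant '[[-0.01,0.01,0,0,0,10,0.045],[-0.02,0.02,0,0,0,20,0.045],[-0.03,0.03,0,0,0,30,0.045],[-0.04,0.04,0,0,0,40,0.045],[-0.045,0.054,0,0,0,50,0.045],[-0.045,0.054,0,0,0,60,0.045],[-0.045,0.054,0,0,0,70,0.045],[-0.045,0.054,0,0,0,80,0.045]]';python3 -m pendant '[[0,0,0,0,0,10,0.045],[0,0,0,0,0,10,0.045]]'; python3 b.py 9 panel panel_end tray
```

```text
time_s: 21.18
eef_pos: [485.6, 75.0, 252.7]
ee_rot: [0.645, 0.764, -0.0, 0.0]
wrist_force: [0.1, 0.2, -0.1]
finger_gap: 0.529
time_s: 21.42
eef_pos: [485.6, 75.0, 252.8]
ee_rot: [0.708, 0.706, -0.0, 0.0]
wrist_force: [-0.1, 0.5, 0.2]
finger_gap: 0.525
[485.4 143.  394.7]
panel scene [261.  266.7] 0.94 [438.9  63.9   0. ]
panel top [285.4 290. ] 0.68 [435.   76.6   0. ]
panel wrist [271.9 201.3] 0.9 [438.2  71.6   0. ]
   tri [438.3  73.1  -3.9]
panel_end scene [268.1 256.9] 0.8 [450.3  41.3  36. ]
panel_end top [308.  286.4] 0.68 [441.2  16.7  36. ]
panel_end wrist [341.8 407.4] 0.39 [ 516.6 -168.4   36. ]
   tri [452.9 -29.3 115. ]
tray scene [245.8 230.9] 0.9 [484.5 294.1   0. ]
tray top [210.6 273.9] 0.6 [476.  275.3   0. ]
   tri [475.8 272.7  10.2]
```

View pics/wrist9.png

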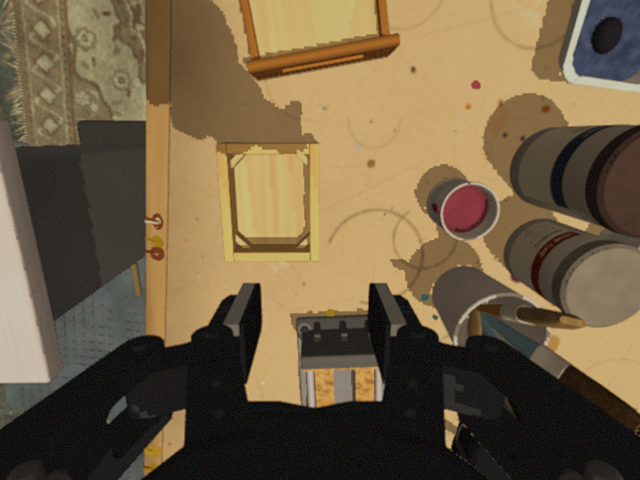

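```bash
python3 -m pendant '[[0.05,0,0,0,0,0,0.045],[0.1,0,-0.02,0,0,0,0.045],[0.13,0,-0.03,0,0,0,0.045],[0.13,0,-0.03,0,0,0,0.045],[0.13,0,-0.03,0,0,0,0.045]]'; python3 b.py 10 panel panel_end tray
```

```text
time_s: 22.65
eef_pos: [486.0, 204.5, 282.3]
ee_rot: [0.709, 0.705, -0.001, 0.0]
wrist_force: [0.8, -0.7, 0.3]
finger_gap: 0.522
[486.1 272.  424.1]
panel scene [261.  265.5] 0.74 [441.4  69.9   0. ]
panel top [211.3 273.6] 0.62 [476.8 273.5   0. ]
panel wrist [279.8 294.5] 0.9 [440.1  75.3   0. ]
   tri [460.8 164.9  20.2]
panel_end scene [267.5 257.5] 0.96 [447.6  39.   36. ]
panel_end wrist [281.9 351.5] 0.89 [444.1  16.4  36. ]
   tri [443.2  22.9  44.7]
tray scene [248.9 231.2] 0.58 [492.  287.9   0. ]
tray top [211.7 271.8] 0.75 [481.6 272.6   0. ]
tray wrist [309.9 132. ] 0.8 [480.4 273.6   0. ]
   tri [482.3 271.8   7.8]
```

View pics/wrist10.png

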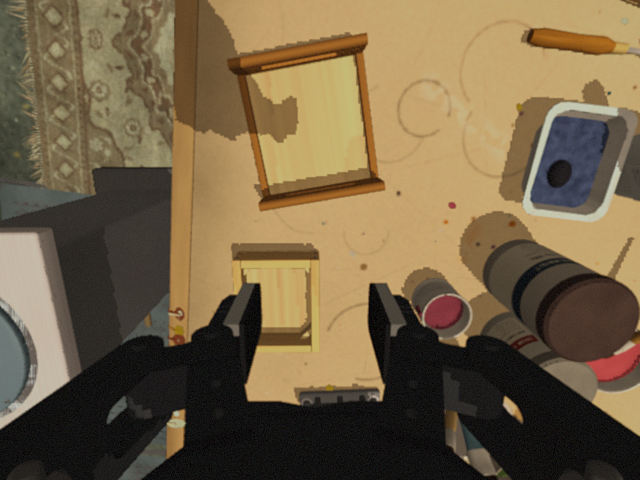

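```bash
python3 -c "
import cv2
a=cv2.imread('pics/wrist10.png')[20:225,210:410]
cv2.imwrite('pics/crop10.png',cv2.resize(a,None,fx=2.8,fy=2.8,interpolation=cv2.INTER_CUBIC))"
```

```text
(no output)
```

View pics/crop10.png

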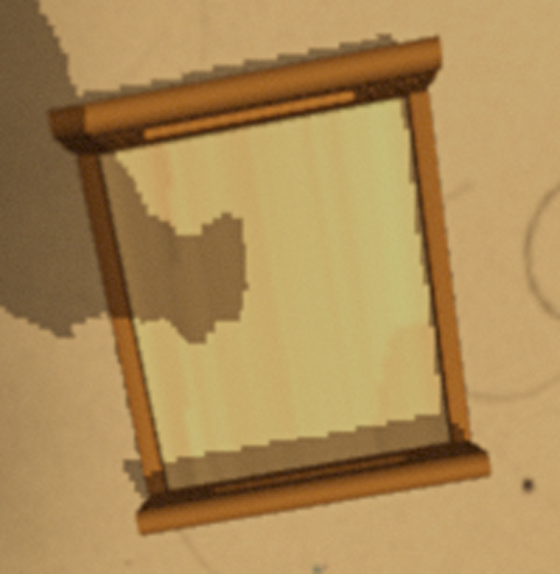

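```bash
python3 - <<'E'
from h import *
from scipy.optimize import least_squares
np.set_printoptions(precision=1,suppress=True)
s=snap('wrist')
f=lambda q:np.array(q)/2.8+[210,20]
C=np.array([atz(s,f(q),50) for q in [(50,112),(440,38),(490,473),(138,533)]])
print(C,C.mean(0))
for a,b in((0,1),(3,2),(3,0),(2,1)):
    d=C[b]-C[a]; print(np.linalg.norm(d),np.degrees(np.arctan2(d[1],d[0])))
L=np.array([atz(s,f(q),18) for q in [(78,153),(148,470),(428,90),(468,435)]])
print(L)
for a,b in((1,0),(3,2)):
    d=L[b]-L[a]; print(np.linalg.norm(d),np.degrees(np.arctan2(d[1],d[0])))
n=np.array([np.cos(np.radians(9.5)),np.sin(np.radians(9.5))])
print(L[:,:2]@n, C.mean(0)[:2]@n)
E
```

```text
[[405.  339.7  50. ]
 [535.1 361.1  50. ]
 [558.6 217.6  50. ]
 [427.6 195.7  50. ]] [481.6 278.5  50. ]
131.85991864623685 9.353802858610395
132.84275929265917 9.448595639760164
145.70510115336475 98.90622327279821
145.4809575341826 99.29254561046857
[[407.3 331.7  18. ]
 [427.8 214.8  18. ]
 [535.5 351.9  18. ]
 [555.3 228.   18. ]]
118.61471527096093 99.9170686405649
125.50789955103194 99.07615449023595
[456.5 457.4 586.3 585.3] 520.924634178626
```

```bash
python3 - <<'E'
from h import *
np.set_printoptions(precision=1,suppress=True)
s=snap('wrist'); print(s['origin'])
im=np.array(s['pixels'],dtype=np.uint8)[:,:,::-1].copy()
r=R.from_euler('z',9.35,degrees=True).as_matrix()
def W(p,c=(481.6,277.0,0)): return (r@np.array(p,float).T).T+c
for z,X,Y in((50,66,74),(50,66,64),(18,66,64),(8,58,64)):
    q=proj(s,W([(X,Y,z),(-X,Y,z),(-X,-Y,z),(X,-Y,z)]))
    big=((q-[210,20])*2.8)
    im_=None
    globals().setdefault('P',[]).append(big)
a=cv2.resize(im[20:225,210:410],None,fx=2.8,fy=2.8,interpolation=cv2.INTER_CUBIC)
for b,c in zip(P,[(255,0,0),(255,255,0),(0,255,0),(0,0,255)]): cv2.polylines(a,[b.round().astype(int)],True,c,1)
cv2.imwrite('pics/ov.png',a)
# also in top
t=snap('top'); ti=np.array(t['pixels'],dtype=np.uint8)[:,:,::-1][220:320,155:265]
ti=cv2.resize(ti,None,fx=5,fy=5,interpolation=cv2.INTER_CUBIC)
for z,X,Y,c in((50,66,74,(255,0,0)),(18,66,64,(0,255,0)),(8,58,64,(0,0,255))):
    q=(proj(t,W([(X,Y,z),(-X,Y,z),(-X,-Y,z),(X,-Y,z)]))-[155,220])*5
    cv2.polylines(ti,[q.round().astype(int)],True,c,1)
cv2.imwrite('pics/ovt.png',ti)
E
```

```text
[486.2 272.9 424.6]
```

View pics/ov.png

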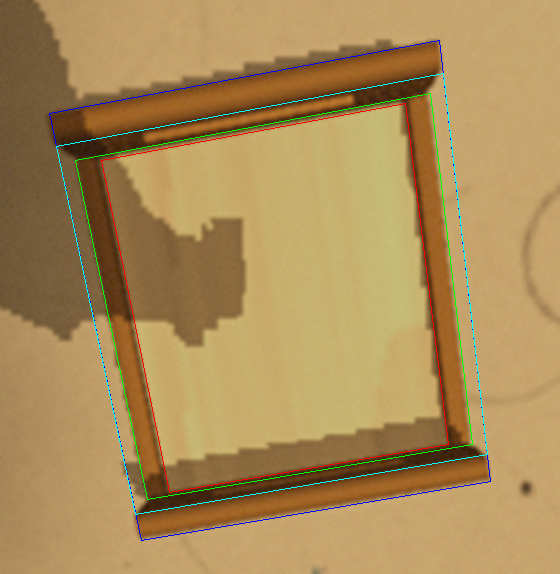

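View pics/ovt.png

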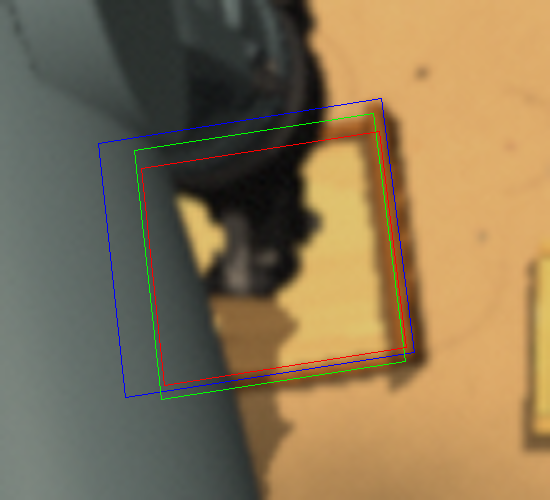

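```bash
python3 - <<'E'
from h import *
np.set_printoptions(precision=1,suppress=True)
s=dict(snap('wrist')); o=np.array(s['origin'])
s['origin']=np.array([485.4,143.0,394.7])
C=np.array([atz(s,q,36) for q in [(218,143),(318,142),(319,261),(223,262)]]);print(C,C.mean(0))
s['origin']=o
im=np.array(s['pixels'],dtype=np.uint8)[:,:,::-1].copy()
cv2.imwrite('pics/p10.png',cv2.resize(im[230:370,210:340],None,fx=4,fy=4,interpolation=cv2.INTER_CUBIC))
E
```

```text
[[393.  134.9  36. ]
 [488.6 135.4  36. ]
 [489.3  14.8  36. ]
 [388.7  14.2  36. ]] [439.9  74.8  36. ]
```

View pics/p10.png

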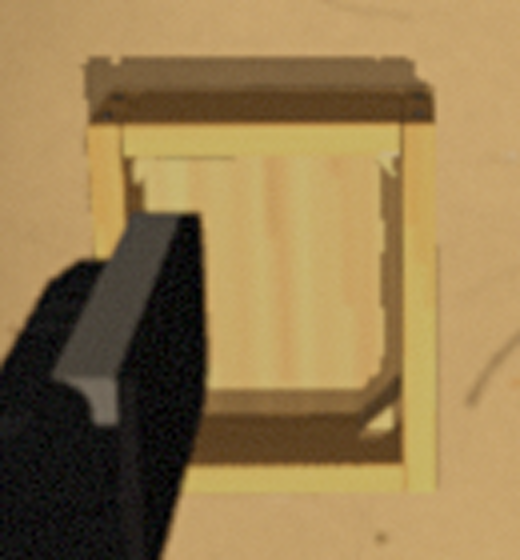

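```bash
python3 -c "
from h import *
rel2([485.7,75.2,15],0)"
```

```text
[-0.1296 -0.      0.2678] [ 0.   0.  -0.3] q [ 0.28  0.27  0.06  1.36 -0.    1.85] [486.2 205.  282.7]
```

```bash
python3 -m pendant '[[-0.055,0,0,0,0,-0.3,0.045],[-0.11,0,0.02,0,0,-0.3,0.045],[-0.13,0,0.06,0,0,-0.3,0.045],[-0.13,0,0.12,0,0,-0.3,0.045],[-0.13,0,0.17,0,0,-0.3,0.045],[-0.13,0,0.2,0,0,-0.3,0.045],[-0.13,0,0.2,0,0,-0.3,0.045]]'; python3 -c "
from h import *
s=snap('wrist','wrist11.png')
rel2([485.7,75.2,15],0)"
```

```text
time_s: 24.32
eef_pos: [483.1, 74.8, 80.6]
ee_rot: [0.707, 0.707, -0.002, -0.002]
wrist_force: [-0.1, -0.1, 0.3]
finger_gap: 0.523
[0.0004 0.0009 0.0675] [-0.1  0.   0. ] q [ 0.02  0.31 -0.42  0.84 -0.    1.59] [484.9  74.9  82.5]
```

View pics/wrist11.png

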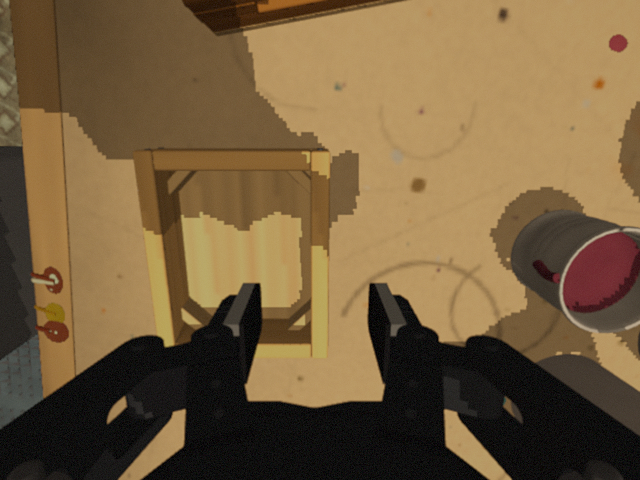

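```bash
python3 -m pendant '[[0,0.001,0.03,0,0,0,0.045],[0,0.001,0.055,0,0,0,0.045],[0,0.001,0.0675,0,0,0,0.045],[0,0.001,0.0675,0,0,0,0.045],[0,0.001,0.0675,0,0,0,0.0],[0,0.001,0.0675,0,0,0,0.0],[0,0.001,0.0675,0,0,0,0.0],[0,0.001,0.0675,0,0,0,0.0]]';python3 -m pendant '[[0,0,-0.003,0,0,0,0],[0,0,-0.02,0,0,0,0],[0,0,-0.05,0,0,0,0],[0,0,-0.09,0,0,0,0],[0,0,-0.12,0,0,0,0],[0,0,-0.12,0,0,0,0]]'; python3 -c "
from h import *
s=snap('wrist','wrist12.png');snap('scene','scene12.png')
rel2([525.9,285.3,130],9.4)"
```

```text
time_s: 25.38
eef_pos: [486.9, 74.9, 16.2]
ee_rot: [0.707, 0.707, 0.0, 0.001]
wrist_force: [-0.8, 0.3, 6.5]
finger_gap: 0.098
time_s: 26.12
eef_pos: [488.9, 75.0, 138.5]
ee_rot: [0.707, 0.707, 0.002, 0.002]
wrist_force: [0.4, 0.3, -1.8]
finger_gap: 0.101
[0.2103 0.0395 0.0055] [ 0.   0.  -9.4] q [ 0.02  0.26 -0.33  0.97 -0.    1.59] [486.5  74.9 135.6]
```

View pics/wrist12.png

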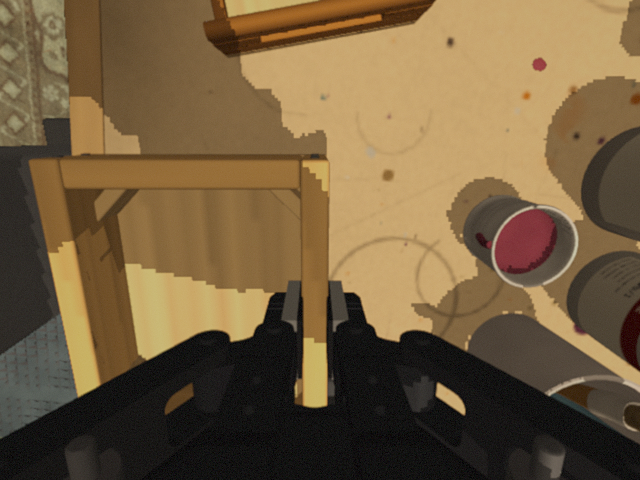

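View pics/scene12.png

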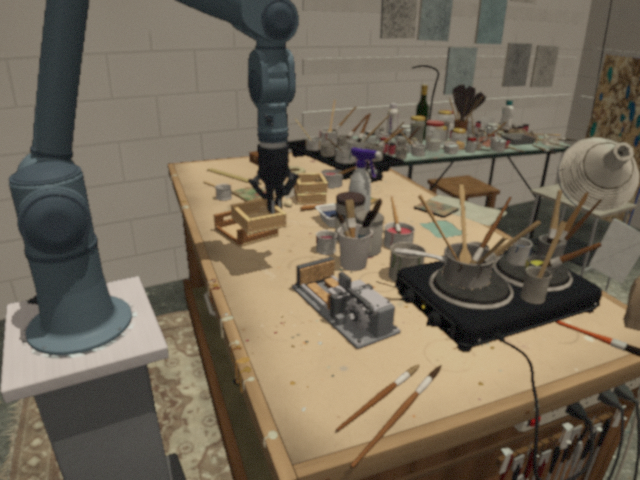

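```bash
python3 -m pendant '[[0.04,0.008,0,0,0,-2,0],[0.09,0.017,0,0,0,-4,0],[0.14,0.026,0,0,0,-6.5,0],[0.185,0.035,0.002,0,0,-9.4,0],[0.21,0.0395,0.005,0,0,-9.4,0],[0.21,0.0395,0.005,0,0,-9.4,0],[0.21,0.0395,0.005,0,0,-9.4,0]]'; python3 -c "
from h import *
s=snap('wrist','wrist13.png');snap('scene','scene13.png');print(s['origin'])
rel2([525.9,285.3,80],9.4)"
```

```text
time_s: 27.1
eef_pos: [524.7, 283.9, 128.9]
ee_rot: [0.647, 0.763, -0.002, -0.0]
wrist_force: [-0.1, 0.1, -1.4]
finger_gap: 0.099
[513.5645192  351.24243783 270.7791232 ]
[0.0016 0.0009 0.0498] [-0.1  0.1 -0. ] q [ 0.39  0.47 -0.05  1.06 -0.    1.8 ] [525.3 283.7 129.8]
```

View pics/wrist13.png

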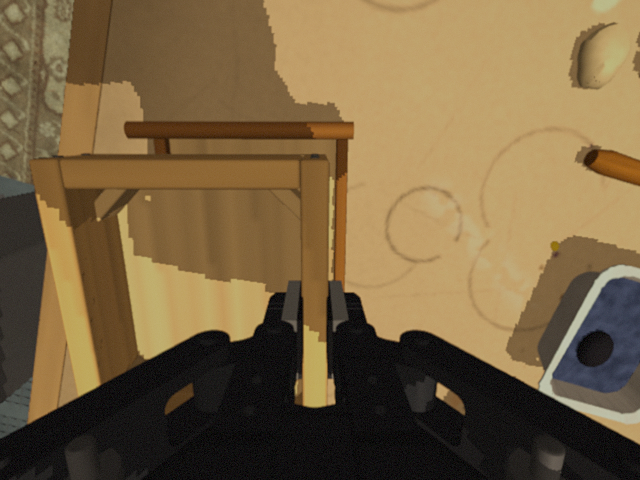

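View pics/scene13.png

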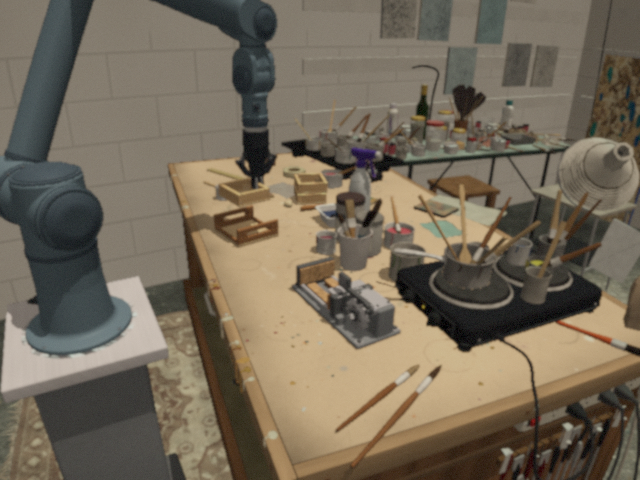

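```bash
python3 - <<'E'
from h import *
np.set_printoptions(precision=1,suppress=True)
s=snap('wrist'); st=get_state(); print(st['eef_pos'],s['origin'])
r=R.from_euler('z',9.4,degrees=True).as_matrix()
im=np.array(s['pixels'],dtype=np.uint8)[:,:,::-1].copy()
T=lambda q,z: (r.T@(atz(s,q,z)-[481.5,278,0]))
zt=st['eef_pos'][2]+21
for q in[(60,155),(180,155),(320,155),(329,200)]: print('panel',q,T(q,zt))
for q in[(140,123),(340,123)]: print('bar outer',q,T(q,50))
for q in[(140,137),(340,137)]: print('bar inner',q,T(q,50))
for q in[(348,200),(346,270)]: print('lip outer',q,T(q,18))
cv2.imwrite('pics/c13.png',cv2.resize(im[100:300,20:380],None,fx=2.2,fy=2.2,interpolation=cv2.INTER_CUBIC))
E
```

```text
[525.5 283.8 130.2] [514.  350.9 271.7]
panel (60, 155) [-38.5  59.8 151.2]
panel (180, 155) [  0.1  59.9 151.2]
panel (320, 155) [ 45.5  59.9 151.2]
panel (329, 200) [ 48.5  45.2 151.2]
bar outer (140, 123) [-58.   72.4  50. ]
bar outer (340, 123) [58.3 72.4 50. ]
bar inner (140, 137) [-59.1  64.6  50. ]
bar inner (340, 137) [58.5 64.6 50. ]
lip outer (348, 200) [67.  21.4 18. ]
lip outer (346, 270) [ 66.8 -31.3  18. ]
```

View pics/c13.png

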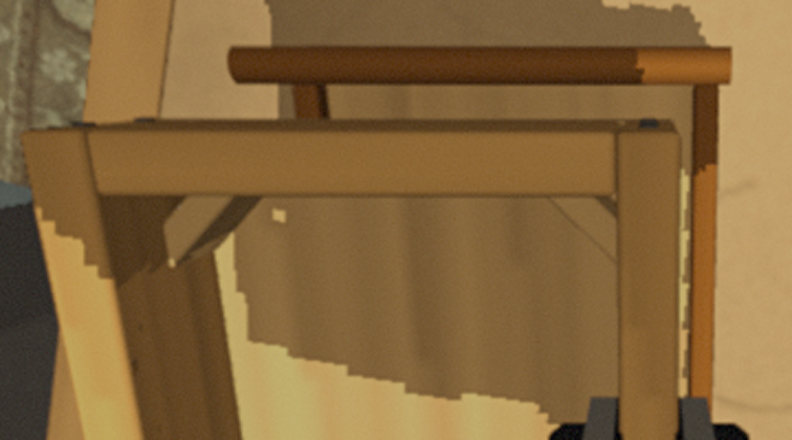

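```bash
python3 -m pendant '[[0.0013,0.0005,0.015,0,0,0,0],[0.0013,0.0005,0.035,0,0,0,0],[0.0013,0.0005,0.05,0,0,0,0],[0.0013,0.0005,0.05,0,0,0,0],[0.0013,0.0005,0.05,0,0,0,0]]'; python3 - <<'E'
from h import *
np.set_printoptions(precision=1,suppress=True)
s=snap('wrist','wrist14.png'); st=get_state(); rel2([525.7,285,60],9.4)
im=np.array(s['pixels'],dtype=np.uint8)[:,:,::-1].copy()
cv2.imwrite('pics/c14.png',cv2.resize(im[80:280,20:380],None,fx=2.2,fy=2.2,interpolation=cv2.INTER_CUBIC))
E
```

```text
time_s: 27.88
eef_pos: [526.1, 285.1, 80.4]
ee_rot: [0.647, 0.762, -0.0, 0.0]
wrist_force: [0.6, 0.5, -1.7]
finger_gap: 0.1
[-0.0001 -0.0007  0.0208] [ 0.   0.1 -0. ] q [ 0.4  0.5 -0.1  0.9 -0.   1.8] [526.4 285.3  80.8]
```

View pics/c14.png

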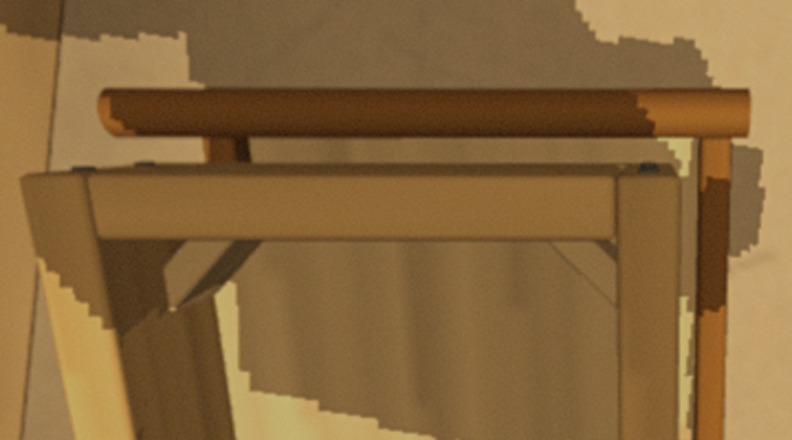

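```bash
python3 - <<'E'
from h import *
np.set_printoptions(precision=1,suppress=True)
s=snap('wrist'); st=get_state(); z=st['eef_pos'][2]
r=R.from_euler('z',9.4,degrees=True).as_matrix()
T=lambda q,z: (r.T@(atz(s,np.array(q)/2.2+[20,80],z)-[481.5,278,0]))
print('ptop',T((300,175),z+21),'pbot',T((300,163),z-15),'right',T((680,300),z+21))
print('bar in',T((400,136),50),T((400,136),45),'out',T((400,89),50), 'ends',T((103,110),52),T((749,110),52),'lip',T((726,300),18),T((700,300),18))
E
```

```text
ptop [ -6.4  59.8 102. ] pbot [-21.5  59.7  66. ] right [ 49.9  40.8 102. ]
bar in [-6.8 64.3 50. ] [-8.3 64.2 45. ] out [-6.  73.7 50. ] ends [-66.1  69.4  52. ] [65.7 69.5 52. ] lip [65.4 22.  18. ] [58.6 22.  18. ]
```

```bash
python3 -m pendant '[[0,-0.0003,0.012,0,0,0,0],[0,-0.0003,0.025,0,0,0,0],[0,-0.0003,0.036,0,0,0,0],[0,-0.0003,0.044,0,0,0,0],[0,-0.0003,0.05,0,0,0,0],[0,-0.0003,0.054,0,0,0,0],[0,-0.0003,0.054,0,0,0,0]]'
```

```text
time_s: 28.85
eef_pos: [526.2, 285.2, 26.8]
ee_rot: [0.647, 0.762, -0.0, 0.001]
wrist_force: [0.0, -0.1, -1.9]
finger_gap: 0.101
```

```bash
python3 -m pendant '[[0,0,0.001,0,0,0,0],[0,0,0.002,0,0,0,0],[0,0,0.002,0,0,0,0]]'; python3 -m pendant '[[0,0,0.001,0,0,0,0],[0,0,0.0015,0,0,0,0],[0,0,0.0015,0,0,0,0]]'
```

```text
time_s: 29.22
eef_pos: [526.2, 285.2, 24.9]
ee_rot: [0.647, 0.762, -0.0, 0.001]
wrist_force: [0.7, 0.4, -1.8]
finger_gap: 0.103
time_s: 29.6
eef_pos: [526.4, 285.3, 24.2]
ee_rot: [0.647, 0.762, 0.0, 0.001]
wrist_force: [-2.7, -0.9, 5.3]
finger_gap: 0.097
```

```bash
python3 -m pendant '[[0,0,0,0,0,0,0.01],[0,0,0,0,0,0,0.02],[0,0,0,0,0,0,0.03],[0,0,0,0,0,0,0.035],[0,0,0,0,0,0,0.035]]'; python3 -m pendant '[[0,0,-0.01,0,0,0,0.035],[0,0,-0.04,0,0,0,0.035],[0,0,-0.09,0,0,0,0.035],[0,0,-0.15,0,0,0,0.035],[-0.06,0,-0.2,0,0,0,0.035],[-0.1,0,-0.22,0,0,0,0.035],[-0.1,0,-0.22,0,0,0,0.035],[-0.1,0,-0.22,0,0,0,0.035]]'; python3 b.py 15 panel tray jaw_lip brush_cup 2>/dev/null; python3 -c "
from h import *
snap('wrist','wrist15.png')"
```

```text
time_s: 30.22
eef_pos: [526.5, 285.3, 24.2]
ee_rot: [0.647, 0.762, 0.0, 0.001]
wrist_force: [0.6, 0.6, 0.6]
finger_gap: 0.411
time_s: 31.22
eef_pos: [542.3, 186.9, 244.4]
ee_rot: [0.647, 0.762, 0.001, 0.001]
wrist_force: [-0.2, -0.4, -0.4]
finger_gap: 0.408
[530.  254.6 385.2]
```

View pics/wrist15.png

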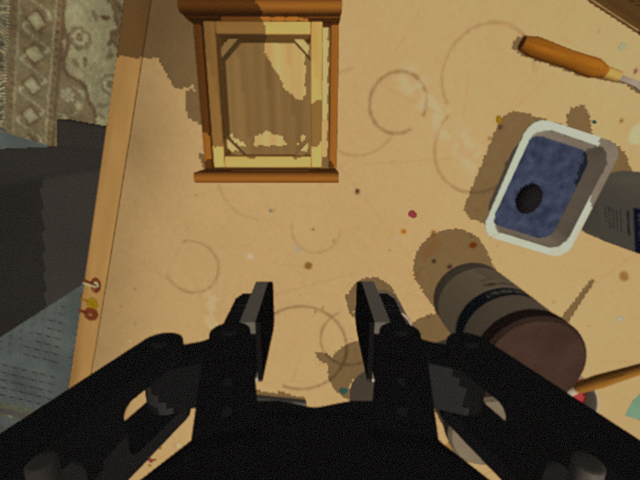

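View pics/scene15.png

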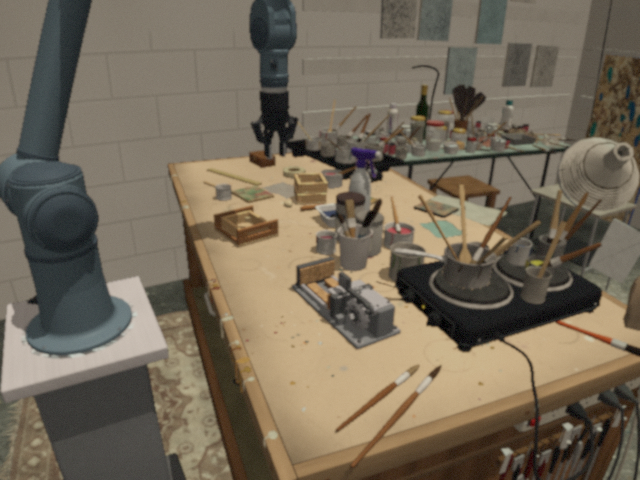

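```bash
python3 - <<'E'
from h import *
np.set_printoptions(precision=1,suppress=True)
S={c:snap(c) for c in('wrist','scene','top')}; s=S['wrist']
r=R.from_euler('z',9.4,degrees=True).as_matrix()
for q in[(205,19),(327,22),(323,171),(213,167)]: print((r.T@(atz(s,q,44)-[481.5,278,0])))
for l,z in(('panel',8),('tray',0),('jaw_lip',67),('tin_plum',0),('brush_cup',0)):
    for c in S:
        for q in viewer.mark_of(c,l)[:1]: print(l,c,round(q['conf'],2),atz(S[c],q['uv'],z))
E
```

```text
[-47.6  60.5  44. ]
[53.8 58.4 44. ]
[ 51.3 -64.1  44. ]
[-50.5 -60.5  44. ]
panel wrist 0.7 [487.1 216.4   8. ]
panel scene 0.75 [477.8 267.7   8. ]
panel top 0.57 [ 526.4 -263.3    8. ]
tray scene 0.95 [490.9 289.3   0. ]
jaw_lip scene 0.97 [ 518.5 -212.8   67. ]
jaw_lip top 0.72 [ 519.6 -196.5   67. ]
tin_plum scene 0.6 [626.3  71.3   0. ]
tin_plum top 0.83 [628.4  72.    0. ]
brush_cup wrist 0.9 [664.6 -36.5   0. ]
brush_cup top 0.91 [667.4 -41.    0. ]
```

```bash
python3 -c "
from h import *
print(workorder.hand_in())"
```

```text
the job is handed in; nothing more can be done
None
```

The panel is out of the clamp and lying flat in the tray, open back up. I handed the job in at about 31 s of the 67 s; the hand-in gives no verdict.

**What I did**
- I lifted the pawl by its tab about 0.3 rad and held it for about 2 s, until the jaw had run back. I then lowered it gently.
- I took the panel out by its near end wall and laid it on the open bench at about (441, 75). I let go and took it again by its far long wall.
- I lowered it slowly into the tray, which I measured at (481.5, 278) turned 9.4°. It touched the floor with only a few newtons, and I opened the fingers and moved clear.

**What the last checks showed**
- **Panel in the tray:** its corners in the wrist picture put it about 2 mm from the tray's centre and within roughly 2° of its axis. The touchdown height matched the tray's floor (TCP at 24.2 mm).
- **Jaw:** the lip was about 16 mm back while I held the pawl up. At the end the two cameras put the lip at y = -213 and y = -197, against about -192 clamped. That is too wide apart to confirm 13.5 mm on its own. The panel did lift straight out, so the lip was clear of it.
- **Cup and tin:** both were found within about 10 mm of where they stood, which is measurement noise.

**What disagreed**
- Some network answers were wrong. The final "panel" marks from the wrist and top cameras were off and did not match the pictures, so I relied on the panel corners I read in the picture.
- The top camera put the tray 4 to 5 mm nearer the clamp than the wrist camera did. I used the wrist camera's value, which agreed with the panel's position known from the earlier grip.

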